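# Zero, stamp and clear a batch of rail pieces

### The job

Zero the stamping press's batch counter first, by pushing its recessed button fully in with the tip of the stylus. Then, with every rail piece from the bench lying flat in the press, one to a lane, push the palm paddle down to its stop so that the whole batch is stamped at once, and let it come up again. Finish with all the rail pieces in the plywood tray and the stylus standing in its holder again, and leave the other things on the bench where they are.

Things in the scene. Friction and masses are not known exactly. Their poses are not given: they have to be found in the camera images.
- press: Fixed stamping press. Grey base plate 12 mm thick with three open lanes along its x (64 mm pitch), a fence (top 28 mm up) at their near end, a steel stamp bar (top 43 mm up) across the far end, a 75 mm high housing behind, a palm paddle at the left (+y) that drives the bar 10 mm to the fence. Origin on the bench under the middle lane's centre; x along the lanes, away from the robot
- paddle (a joint): Hinge angle of the press's palm paddle, rad: 0 at rest (near edge raised), 0.22 at its stop, pushed down. A spring returns it. The push needed at the pad point grows from about 4 N to about 11 N at the stop.
- paddle_pad (a point): Point on the top of the palm paddle (dark plate with rubber pad, 110 x 70 mm) on its centre line, 80 mm from its hinge, which is at the paddle's far (+x) edge. Push down here with the shut gripper; the point moves with the paddle and sinks about 17 mm over the full stroke.
- lane0 (a point): Centre of the floor of the press's right-hand lane, 12 mm above the bench; x along the lane. Lane 40 mm wide between steel ribs 6 mm high, 104 mm long between fence and stamp bar. One rail piece lies in it lengthwise, either way round.
- lane1 (a point): Centre of the floor of the press's middle lane, 12 mm above the bench; x along the lane. Lane 40 mm wide between steel ribs 6 mm high, 104 mm long between fence and stamp bar. One rail piece lies in it lengthwise, either way round.
- lane2 (a point): Centre of the floor of the press's left-hand (next to the paddle) lane, 12 mm above the bench; x along the lane. Lane 40 mm wide between steel ribs 6 mm high, 104 mm long between fence and stamp bar. One rail piece lies in it lengthwise, either way round.
- zero_recess (a point): On the top of the batch counter (fixed black box 80 x 70 x 50 mm high with a display window), centre of the mouth of the round 16 mm recess of the zero button. The button's white cap lies 10 mm below the mouth; it springs down 4 mm more. z up.
- zero_button (a joint): Travel of the zero button, m: 0 out, 0.004 fully in (about 2 N at first, 5 N fully in).
- holder_hole (a point): Centre of the mouth of the stylus holder's hole, in the top of a fixed wooden block 60 x 60 x 55 mm high. Hole 17 mm wide, 53 mm deep. The stylus stands in it with its collar resting on the block.
- stylus_grip (a point): Centre of the black stylus handle, 20 x 20 mm square and 62 mm long along the stylus axis z (tip at -z). The handle starts just above a steel collar 34 mm across and 6 mm thick, whose underside is 37 mm below this point; x and y square to the handle's faces. 70 g.
- stylus_tip (a point): Lower end of the stylus's steel shank (7 mm diameter, 48 mm long below the collar), on its axis, 85 mm below stylus_grip. When in the holder, it is 48 mm below the hole's mouth.
- tray_in (a point): Centre of the inner floor of the fixed plywood tray for finished pieces (outside 230 x 150 mm in its x, y, walls 7 mm thick, rim 28 mm above the bench, floor 7 mm above the bench); inside 216 x 136 mm. z up.
- rail0_c (a point): Squared hardwood rail end, 65 g: 90 mm long in its x, 32 x 32 mm for 70 mm, then a 16 x 16 mm stub tenon 20 mm long at +x. This point is at the middle of its 90 mm length and of its section (16 mm above what it lies on). Two or three of the four are there; an absent one reads None.
- rail1_c (a point): Squared hardwood rail end, 65 g: 90 mm long in its x, 32 x 32 mm for 70 mm, then a 16 x 16 mm stub tenon 20 mm long at +x. This point is at the middle of its 90 mm length and of its section (16 mm above what it lies on). Two or three of the four are there; an absent one reads None.
- rail2_c (a point): Squared hardwood rail end, 65 g: 90 mm long in its x, 32 x 32 mm for 70 mm, then a 16 x 16 mm stub tenon 20 mm long at +x. This point is at the middle of its 90 mm length and of its section (16 mm above what it lies on). Two or three of the four are there; an absent one reads None.
- rail3_c (a point): Squared hardwood rail end, 65 g: 90 mm long in its x, 32 x 32 mm for 70 mm, then a 16 x 16 mm stub tenon 20 mm long at +x. This point is at the middle of its 90 mm length and of its section (16 mm above what it lies on). Two or three of the four are there; an absent one reads None.
- tape: Bystander, leave it alone: grey tape measure 62 x 34 x 56 mm high, among the rail pieces. Origin at the centre of its underside.
- glue: Bystander, leave it alone: white glue bottle, 56 mm wide, 150 mm high. Origin at the centre of its underside.
- mallet: Bystander, leave it alone: wooden mallet, head 75 x 130 x 85 mm high, handle along -x. Origin at the centre of its underside.
- square: Bystander, leave it alone: try square, wooden stock 110 mm, steel blade 150 mm. Origin at the centre of its underside.
- chisel: Bystander, leave it alone: chisel lying flat, 240 mm long along its x. Origin at the centre of its underside.
- jar: Bystander, leave it alone: steel cup 70 mm wide, 80 mm high. Origin at the centre of its underside.
- sandblock: Bystander, leave it alone: cork sanding block 100 x 60 x 35 mm. Origin at the centre of its underside.

How it is judged:
On the way, in this order (a step that is already met when the one before it is completed fails the run):
1. the counter's zero button is pushed in with the tip of the stylus (value of joint zero_button above 0.003 m and distance between stylus_tip and zero_recess below 0.022 m), for 0.1 s.
2. with every rail piece lying flat in a lane, the paddle is pushed down to its stop (value of joint paddle above 0.195 rad and z of each of rail0_c, rail1_c, rail2_c, rail3_c in the frame of press below 0.032 m and x of rail0_c in the frame of press between -0.02 and 0.02 m and y of rail0_c in the frame of press between -0.086 and 0.086 m and angle between the x axis of each of rail0_c, rail1_c, rail2_c, rail3_c and the x axis of press, either way round below 0.15 rad and x of rail1_c in the frame of press between -0.02 and 0.02 m and y of rail1_c in the frame of press between -0.086 and 0.086 m and x of rail2_c in the frame of press between -0.02 and 0.02 m and y of rail2_c in the frame of press between -0.086 and 0.086 m and x of rail3_c in the frame of press between -0.02 and 0.02 m and y of rail3_c in the frame of press between -0.086 and 0.086 m), for 0.2 s.
At the end, for the whole second after the job is handed in: Every rail piece present lies inside the tray (its centre within the inner walls and less than 55 mm above the tray floor) at rest; the stylus stands in its holder, collar down on the block to within 5 mm and upright to within 0.12 rad; paddle and zero button are back up (x of rail0_c in the frame of tray_in between -0.108 and 0.108 m and y of rail0_c in the frame of tray_in between -0.068 and 0.068 m and z of rail0_c in the frame of tray_in between 0.005 and 0.055 m and linear speed of each of rail0, rail1, rail2, rail3 below 0.02 m/s and x of rail1_c in the frame of tray_in between -0.108 and 0.108 m and y of rail1_c in the frame of tray_in between -0.068 and 0.068 m and z of rail1_c in the frame of tray_in between 0.005 and 0.055 m and x of rail2_c in the frame of tray_in between -0.108 and 0.108 m and y of rail2_c in the frame of tray_in between -0.068 and 0.068 m and z of rail2_c in the frame of tray_in between 0.005 and 0.055 m and x of rail3_c in the frame of tray_in between -0.108 and 0.108 m and y of rail3_c in the frame of tray_in between -0.068 and 0.068 m and z of rail3_c in the frame of tray_in between 0.005 and 0.055 m and horizontal distance between stylus_tip and holder_hole below 0.009 m and z of stylus_tip in the frame of holder_hole below -0.043 m and angle between stylus_grip's own z axis and vertical below 0.12 rad and value of joint paddle below 0.03 rad and value of joint zero_button below 0.001 m); the robot touches nothing.
It fails at once if a bystander is moved more than 40 mm (distance of any of tape, glue, mallet, square, chisel, jar, sandblock from where it was at the start of the episode above 0.04 m).
Of rail0, rail1, rail2, rail3 only 2 to 3 are there at a start; the rules pass over those that are not, and their reading is None.
At some moment in a run one of rail0, rail1, rail2, rail3 may be knocked a few centimetres aside while the robot is not near it.
It also fails if it takes over 208 s, if anything falls off the work surface, if the arm or the gripper's body presses on something with over 40 N, if the wrist force passes 120 N, or if a joint passes its speed limit or range.

### The arm

A 6-joint arm with a two-finger parallel gripper is mounted at the origin on the work surface. World frame = base frame: x ahead of the robot, y to its left, z up, the work surface at z = 0. Lengths are in m, angles in rad, forces in N, time in s.
With the tool pointing down it reaches from about 0.35 to 0.975 m from the base axis. Payload 4.9 kg.
Tool frame: the origin (TCP) lies where the fingers leave the gripper's body, on its centre line; the fingertips stand 73 mm ahead of it and the grasp point (between the pads) lies 54 mm ahead of it; z points along the fingers, y is the direction in which the jaws open and shut (so a half turn about z gives the same grasp; the last joint's range is limited). The gripper opens to 85 mm and grips with 20 to 120 N. Pads are 22 mm wide; open, the fingers measure 114 mm over their backs; the gripper's body (76 mm by 85 mm) begins 54 mm behind the grasp point. The pads swing forward as they close: fully open they stand 13 mm farther back than shut.
Start: joints at [1.027, 0.053, 1.613, -0, 1.476, -0.119], TCP at [0.258, 0.569, 0.304] pointing down, gripper open.
Joint ranges: [-3.01, 3.01], [-1.01, 2.22], [0.06, 2.58], [-1.02, 4.17], [0.09, 2.62], [-3.14, 3.14]. Speed limits (rad/s): [2.57, 2.57, 3.14, 3.14, 3.14, 3.14].

### API

Orientations are given as a rotation vector (axis times angle).
In Python, from station import monitor, vision, workorder gives the robot as it stands.
- The arm moves only by the tool arm_command, never from a script. Its argument "rows" is text: rows parted by semicolons, each of 6 numbers parted by spaces: the shift along the world's x, y, z in mm, then the turn, a rotation vector about the world's x, y, z in degrees. In form: tx ty tz wx wy wz; .... A call has 1 to 12 rows; each row is the pose to reach, as a shift and turn from the pose measured when the call began; what a row does not reach only later rows make up. A row lasts 1/8 s, in which the tool goes at most 62.5 mm and 10.7 degrees, less where a joint would pass 70% of its speed; a pose out of reach is approached as far as the arm can. A call with a gripper value outside its range is refused whole. "jaw" is the opening, from 0 (shut) to 1 (fully open), set as the call begins (left out, the last holds). The fingers move at their own pace and stop on an object; "squeeze" is the grip in N (left out, the last holds). Time passes only in rows, so rows that repeat a pose let the fingers close. It gives the time, the measured TCP pose, the force and the opening at its end, in the units of the state.
- monitor.get_obs(): the state, without advancing time (a new reading comes with each control period).
- vision.get_image(name): name is "scene" or "top"; returns a dict with "frame" (480x640x3 uint8, red, green, blue), "vfov" (degrees; the focal length in pixels is half the picture's height over the tangent of half this angle, whatever the lens; pixels are square), "cx", "cy" (the principal point, pixels), "R" (3x3) and "t" (3): a world point X has camera coordinates R X + t. Camera axes: x right, y down, z forward; pixel columns grow to the right and rows downward; lengths in m; the calibration is good to about 2 mm. A picture is of the moment at which its call begins. There is no depth.
- workorder.finish_job(): hands the job in, once; it reports no verdict.
The state is a dict: "t": time; "q": joint angles; "dq": joint speeds; "effort": joint torques, N m; "tool_pos": TCP position; "tool_rot": TCP orientation; "contact_force": force on the tool from outside, world axes, zero at the start; "wrist_torque": the same for the moment, N m; "opening": finger opening in m.
Only numpy, scipy, OpenCV 4.12 (cv2) and the standard library are available. Lean on these libraries where they do the work, as an engineer would, in place of code of your own. Each camera call takes 0.05 s, during which the arm holds its last target. There are 200 camera calls.

## Working session

There is one attempt and no reset: what is moved stays moved. The work goes in short steps, Python scripts to look and compute and a tool call to move; the robot and the scene stay as the last step left them, time stands still between calls to the robot, and variables do not carry over. Pictures are saved under pics/ and viewed, about 12 in all and at most 16, crops included, and the job is handed in when it is done.

Besides the shell and the picture viewer there is one more tool, called after "Request:" in YAML: its name, and indented under it one key for each argument. arm_command: Moves the arm, as the interface text tells. Its arguments: {"type":"object","properties":{"rows":{"type":"string"},"jaw":{"type":"number"},"squeeze":{"type":"number"}},"required":["rows"]}

```bash
mkdir -p pics; cat > h.py <<'E'
import numpy as np, cv2
from station import monitor, vision, workorder
def grab(n, save=None):
    d=vision.get_image(n)
    if save: cv2.imwrite('pics/'+save, d['frame'][:,:,::-1])
    return d
def ray(d,u,v):
    f=d['frame'].shape[0]/2/np.tan(np.radians(d['vfov'])/2)
    R=np.array(d['R']);t=np.array(d['t'])
    return -R.T@t, R.T@np.array([(u-d['cx'])/f,(v-d['cy'])/f,1])
def onz(d,u,v,z):
    c,r=ray(d,u,v); return c+r*(z-c[2])/r[2]
def proj(d,X):
    f=d['frame'].shape[0]/2/np.tan(np.radians(d['vfov'])/2)
    p=np.array(d['R'])@np.array(X)+np.array(d['t'])
    return np.array([d['cx']+f*p[0]/p[2], d['cy']+f*p[1]/p[2]])
E
python3 - <<'E'
from h import *
o=monitor.get_obs();print(o)
for n in('scene','top'):
    d=grab(n,n+'0.png');print(n,d['vfov'],d['cx'],d['cy'],np.round(-np.array(d['R']).T@np.array(d['t']),3),np.round(d['R'],3).tolist())
E
```

```text
{'t': 0.0, 'q': array([ 1.02702350e+00,  5.33752184e-02,  1.61430724e+00, -1.08886138e-05,
        1.47597782e+00, -1.18953918e-01]), 'dq': array([ 0.00048793,  0.00056861,  0.00248565, -0.00194122,  0.00114475,
       -0.00194488]), 'effort': array([-7.11772336e-04, -3.93674898e+01, -3.70174992e+01, -2.16564149e-04,
        7.06241568e-03,  1.18160193e-05]), 'tool_pos': array([0.25732585, 0.56904849, 0.30264356]), 'tool_rot': array([-0.66215584, -3.07033922,  0.00307603]), 'contact_force': array([-0.53116801,  0.42530833,  0.42434555]), 'wrist_torque': array([-0.00391762, -0.02122014,  0.01342533]), 'opening': 0.08565524031225898}
scene 48.07013609254948 321.83435402547315 245.06291252015544 [ 0.912 -0.494  0.965] [[0.783, 0.622, 0.01], [0.512, -0.634, -0.579], [-0.354, 0.458, -0.815]]
top 50.8757196427881 321.51490927920526 248.75845063655765 [ 0.427 -0.016  1.15 ] [[-0.009, -1.0, -0.028], [-0.994, 0.012, -0.11], [0.11, 0.027, -0.994]]
```

View pics/top0.png

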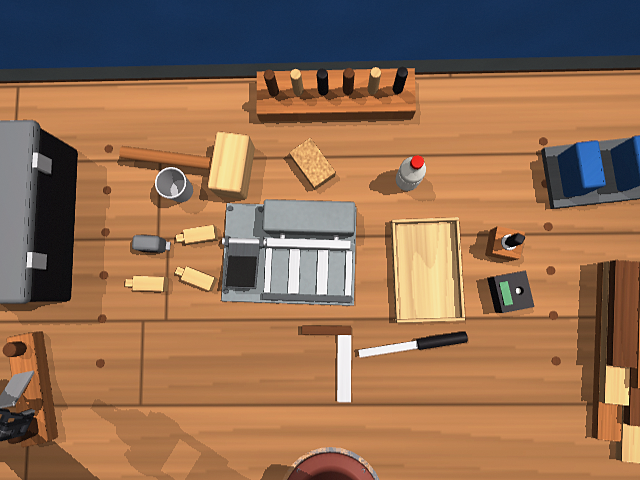

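View pics/scene0.png

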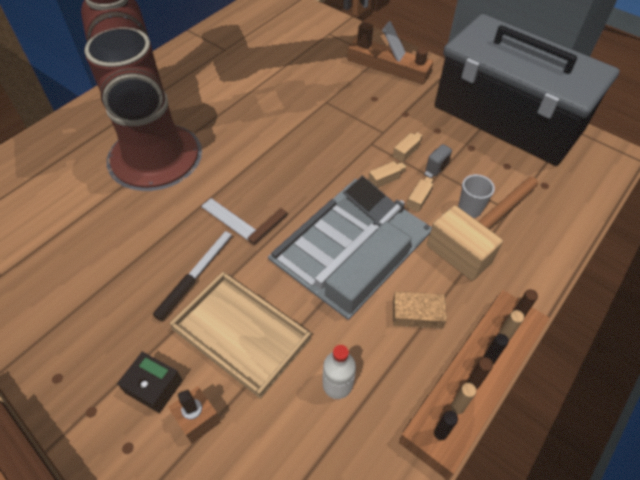

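The top view shows three rails at about (197,235), (195,278) and (147,284), with the tape at (150,243). The press is at (290,252), the tray at (428,270), the counter button at (519,291) and the stylus at (513,240). Next I'll crop in for precise pixels.

```bash
python3 - <<'E'
from h import *
d=grab('top'); im=d['frame'][:,:,::-1]
cv2.imwrite('pics/c1.png',cv2.resize(im[195:312,115:365],None,fx=3.2,fy=3.2,interpolation=cv2.INTER_CUBIC))
cv2.imwrite('pics/c2.png',cv2.resize(im[210:330,380:540],None,fx=5,fy=5,interpolation=cv2.INTER_CUBIC))
hsv=cv2.cvtColor(im,cv2.COLOR_BGR2HSV)
for p in [(200,236),(197,280),(147,284),(430,270),(100,330),(220,165)]: print(p,hsv[p[1],p[0]])
# rails: pale wood
m=((hsv[:,:,0]>14)&(hsv[:,:,0]<28)&(hsv[:,:,1]>60)&(hsv[:,:,1]<140)&(hsv[:,:,2]>190)).astype(np.uint8)*255
cv2.imwrite('pics/m.png',m)
cs,_=cv2.findContours(m,cv2.RETR_EXTERNAL,cv2.CHAIN_APPROX_NONE)
for c in cs:
    if cv2.contourArea(c)>150:
        r=cv2.minAreaRect(c); b=cv2.boxPoints(r)
        print(cv2.contourArea(c),np.round(r[0],1),np.round(r[1],1),round(r[2],1),[np.round(onz(d,*p,.032)[:2],4).tolist() for p in b])
E
```

```text
(200, 236) [ 20 109 247]
(197, 280) [ 20 110 247]
(147, 284) [ 19 116 247]
(430, 270) [ 22  96 248]
(100, 330) [ 14 144 191]
(220, 165) [ 18 118 245]
593.0 [630.5 443. ] [38. 17.] 90.0 [[0.1705, -0.6172], [0.1704, -0.6526], [0.0934, -0.6466], [0.0934, -0.6115]]
711.5 [616.5 385. ] [38. 23.] 90.0 [[0.2909, -0.5903], [0.2906, -0.6387], [0.2116, -0.6328], [0.2118, -0.5847]]
421.5 [144.  282.7] [38.  13.7] 2.9 [[0.4667, 0.455], [0.4973, 0.4545], [0.4921, 0.3687], [0.4616, 0.3694]]
422.0 [193.7 276.6] [38.1 13.9] 21.8 [[0.4937, 0.3459], [0.5226, 0.3349], [0.4901, 0.2548], [0.4614, 0.2659]]
402.5 [194.7 234.1] [13.5 38.5] 80.5 [[0.5962, 0.3456], [0.6095, 0.2596], [0.5792, 0.2542], [0.5659, 0.3399]]
5511.5 [428.  271.5] [100.1  67.6] 87.4 [[0.6066, -0.1437], [0.6115, -0.2937], [0.3909, -0.2949], [0.3855, -0.1482]]
1002.5 [311.9 161.7] [42.7 25.7] 54.5 [[0.7743, 0.0864], [0.8085, 0.0384], [0.7263, -0.0173], [0.6926, 0.0304]]
1784.5 [228.  161.1] [33.  57.5] 9.0 [[0.6955, 0.2731], [0.8287, 0.2544], [0.815, 0.179], [0.6825, 0.1985]]
```

View pics/c1.png

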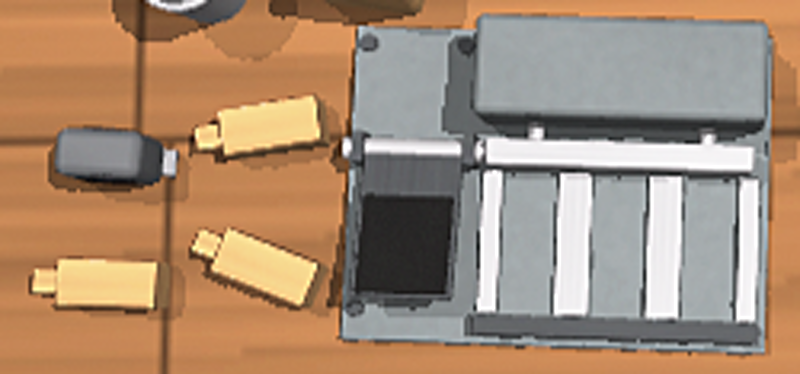

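View pics/c2.png

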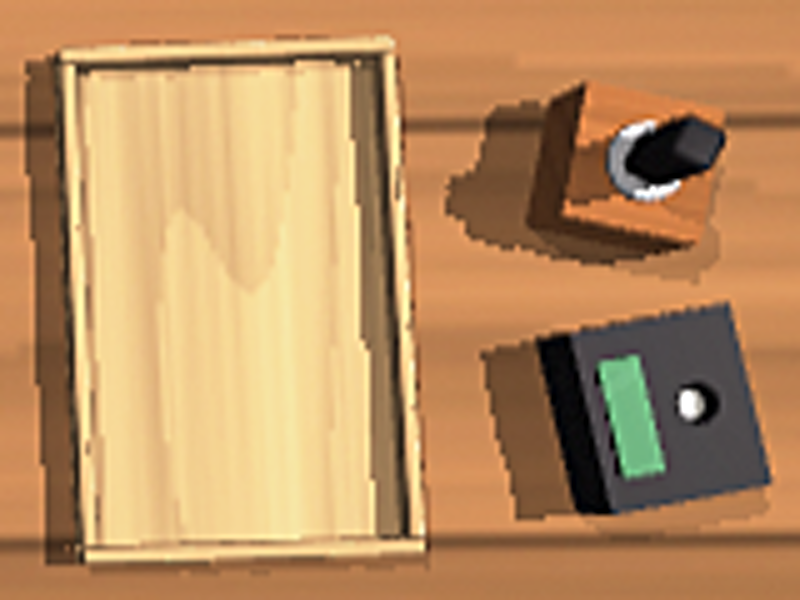

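```bash
python3 - <<'E'
from h import *
d=grab('top'); s=grab('scene')
c1=lambda x,y:(115+(x+.5)/3.2-.5,195+(y+.5)/3.2-.5)
c2=lambda x,y:(380+(x+.5)/5-.5,210+(y+.5)/5-.5)
P=lambda n,z,*pts:print(n,np.round([onz(d,*q,z)[:2] for q in pts],4).tolist())
P('counter',.05,*[c2(*p) for p in[(575,338),(730,303),(770,483),(612,513)]])
P('recess',.05,c2(698,403)); P('cap',.04,c2(691,404))
P('block',.055,*[c2(*p) for p in[(587,83),(727,118),(697,243),(565,203)]])
P('collar',.061,c2(647,161))
P('tray',.028,*[c2(*p) for p in[(62,52),(393,40),(425,550),(85,562)]])
P('base',.012,*[c1(*p) for p in[(340,340),(765,352),(358,26)]])
P('fence inner',.028,*[c1(*p) for p in[(472,317),(756,324)]])
P('bar near',.043,*[c1(*p) for p in[(480,166),(752,173)]])
P('rib1 L/R near',.018,*[c1(*p) for p in[(555,316),(589,316),(560,172),(592,174)]])
P('rib2 L/R near',.018,*[c1(*p) for p in[(645,318),(680,319),(650,175),(682,177)]])
P('pad',.05,*[c1(*p) for p in[(357,295),(447,297),(362,195),(456,196)]])
P('hinge',.04,*[c1(*p) for p in[(365,145),(462,148)]])
im=s['frame'][:,:,::-1]
cv2.imwrite('pics/s1.png',cv2.resize(im[340:450,100:260],None,fx=5,fy=5,interpolation=cv2.INTER_CUBIC))
E
```

```text
counter [[0.4824, -0.3594], [0.4968, -0.4265], [0.4195, -0.4393], [0.4073, -0.3717]]
recess [[0.4539, -0.4105]]
cap [[0.4538, -0.4111]]
block [[0.5929, -0.3682], [0.5767, -0.4276], [0.5225, -0.4119], [0.5406, -0.3563]]
collar [[0.5577, -0.3903]]
tray [[0.6142, -0.1443], [0.6176, -0.2919], [0.3916, -0.297], [0.3876, -0.1488]]
base [[0.4375, 0.243], [0.4263, -0.0561], [0.6624, 0.2329]]
fence inner [[0.4523, 0.1473], [0.4456, -0.0496]]
bar near [[0.5561, 0.14], [0.5489, -0.048]]
rib1 L/R near [[0.4527, 0.0905], [0.4525, 0.0666], [0.5541, 0.0867], [0.5524, 0.0641]]
rib2 L/R near [[0.4507, 0.0275], [0.4497, 0.003], [0.5511, 0.0231], [0.5495, 0.0006]]
pad [[0.4676, 0.223], [0.4656, 0.1613], [0.5362, 0.2204], [0.5348, 0.1555]]
hinge [[0.5722, 0.2208], [0.5692, 0.153]]
```

View pics/s1.png

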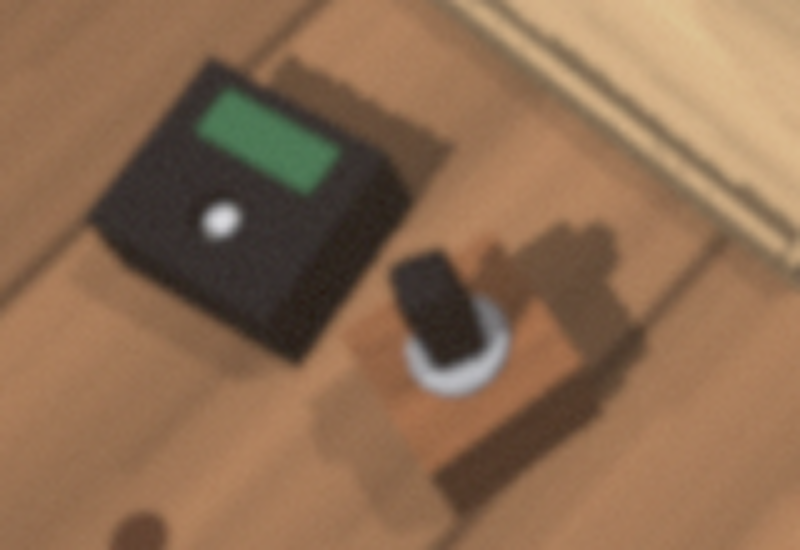

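The scene crop agrees with the top view: collar at about (458,345) and cap at (221,220) in the crop. I'll move over toward the stylus now.

Request:
arm_command:
  rows: "300 -959 0 0 0 9;300 -959 0 0 0 9;300 -959 0 0 0 9;300 -959 0 0 0 9;300 -959 0 0 0 9;300 -959 0 0 0 9;300 -959 0 0 0 9;300 -959 0 0 0 9;300 -959 0 0 0 9;300 -959 0 0 0 9;300 -959 0 0 0 9;300 -959 0 0 0 9"
  jaw: 1

```text
t: 1.75
tool_pos: [0.4816, -0.1486, 0.3037]
tool_rot: [0.42, 3.113, -0.001]
contact_force: [0.6, 0.5, 0.3]
opening: 0.0853
```

```bash
cat >> h.py <<'E'
def tri(a,b):
    (c1,r1),(c2,r2)=a,b; r1=r1/np.linalg.norm(r1); r2=r2/np.linalg.norm(r2)
    k=np.linalg.lstsq(np.c_[r1,-r2],c2-c1,rcond=None)[0]
    p,q=c1+k[0]*r1,c2+k[1]*r2
    return (p+q)/2,np.linalg.norm(p-q)
def state():
    from scipy.spatial.transform import Rotation as Ro
    o=monitor.get_obs(); M=Ro.from_rotvec(o['tool_rot']).as_matrix()
    print('t',round(o['t'],2),'tcp',np.round(o['tool_pos'],4),'grasp',np.round(o['tool_pos']+.054*M[:,2],4),'z',np.round(M[:,2],3),'jawyaw_from_y',round(np.degrees(np.arctan2(-M[0,1],M[1,1])),1),'F',np.round(o['contact_force'],1),'open',round(o['opening'],4),'q',np.round(o['q'],2))
E
python3 - <<'E'
from h import *
state()
d=grab('top'); s=grab('scene')
c2=lambda x,y:(380+(x+.5)/5-.5,210+(y+.5)/5-.5)
s1=lambda x,y:(100+(x+.5)/5-.5,340+(y+.5)/5-.5)
print('cap',tri(ray(d,*c2(691,404)),ray(s,*s1(221,220))), onz(s,*s1(221,220),.04))
print('collar',tri(ray(d,*c2(647,161)),ray(s,*s1(458,345))), onz(s,*s1(458,345),.061))
E
```

```text
t 1.75 tcp [ 0.4816 -0.1486  0.3037] grasp [ 0.4816 -0.1486  0.2497] z [ 0.001 -0.001 -1.   ] jawyaw_from_y -15.4 F [0.6 0.5 0.3] open 0.0853 q [-0.45 -0.24  1.89 -0.    1.49 -1.75]
cap (array([ 0.45393235, -0.40928313,  0.04414337]), np.float64(0.0008470045156786359)) [ 0.45219094 -0.40859943  0.04      ]
collar (array([ 0.55810019, -0.39000393,  0.06048326]), np.float64(0.0011293759765531688)) [ 0.55871191 -0.38966084  0.061     ]
```

Request:
arm_command:
  rows: "77 -241 0 0 0 0;77 -241 0 0 0 0;77 -241 0 0 0 0;77 -241 0 0 0 0;77 -241 0 0 0 0;77 -241 -60 0 0 0;77 -241 -100 0 0 0;77 -241 -130 0 0 0;77 -241 -157 0 0 0;77 -241 -157 0 0 0;77 -241 -157 0 0 0"

```text
t: 3.22
tool_pos: [0.5595, -0.3918, 0.1476]
tool_rot: [0.428, 3.112, -0.005]
contact_force: [0.8, -0.7, 1.0]
opening: 0.0852
```

Request:
arm_command:
  rows: "0 0 0 0 0 0;0 0 0 0 0 0;0 0 0 0 0 0;0 0 0 0 0 0;0 0 0 0 0 0;0 0 0 0 0 0;0 0 0 0 0 0;0 0 0 0 0 0"
  jaw: 0
  squeeze: 50

```text
t: 4.22
tool_pos: [0.5598, -0.3921, 0.1483]
tool_rot: [0.428, 3.111, -0.006]
contact_force: [-1.1, 0.3, 5.5]
opening: 0.0214
```

```bash
python3 - <<'E'
from h import *
state()
d=grab('top'); s=grab('scene')
a=cv2.resize(d['frame'][200:320,440:560],None,fx=3.3,fy=3.3,interpolation=cv2.INTER_CUBIC)
b=cv2.resize(s['frame'][300:450,110:260],(396,396),interpolation=cv2.INTER_CUBIC)
cv2.imwrite('pics/g1.png',np.hstack([a,b])[:,:,::-1])
E
```

```text
t 4.22 tcp [ 0.5598 -0.3921  0.1483] grasp [ 0.5598 -0.3923  0.0943] z [ 0.001 -0.004 -1.   ] jawyaw_from_y -15.7 F [-1.1  0.3  5.5] open 0.0214 q [-0.72  0.32  1.58 -0.    1.24 -2.02]
```

View pics/g1.png

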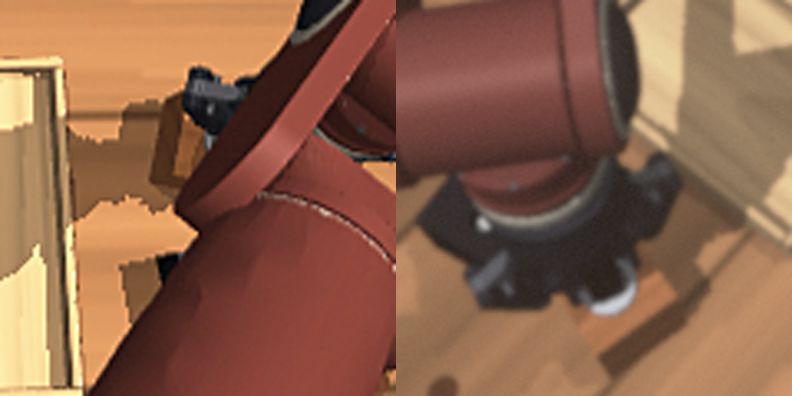

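Request:
arm_command:
  rows: "0 0 40 0 0 0;0 0 80 0 0 0;0 0 80 0 0 0;-55 -9 80 0 0 0;-106 -18 80 0 0 0;-106 -18 80 0 0 0;-106 -18 80 0 0 0;-106 -18 80 0 0 0;-106 -18 80 0 0 0"

```text
t: 5.45
tool_pos: [0.4545, -0.4098, 0.228]
tool_rot: [0.426, 3.111, -0.006]
contact_force: [0.5, -0.7, -0.5]
opening: 0.0211
```

```bash
python3 - <<'E'
from h import *
state()
d=grab('top'); s=grab('scene')
a=cv2.resize(d['frame'][230:320,450:540],(396,396),interpolation=cv2.INTER_CUBIC)
b=cv2.resize(s['frame'][320:420,100:200],(396,396),interpolation=cv2.INTER_CUBIC)
cv2.imwrite('pics/g2.png',np.hstack([a,b])[:,:,::-1])
o=monitor.get_obs()['tool_pos']
print('pred tip',proj(s,o-[0,0,.139]),'collar', proj(s,o-[0,0,.094]),'cap',proj(s,[.4538,-.410,.04]))
E
```

```text
t 5.45 tcp [ 0.4545 -0.4098  0.228 ] grasp [ 0.4546 -0.41    0.174 ] z [ 0.001 -0.004 -1.   ] jawyaw_from_y -15.6 F [ 0.5 -0.7 -0.5] open 0.0211 q [-0.85  0.08  1.72 -0.    1.34 -2.15]
pred tip [136.53713194 374.25146486] collar [129.06778901 363.66614087] cap [143.79242638 384.74155937]
```

View pics/g2.png

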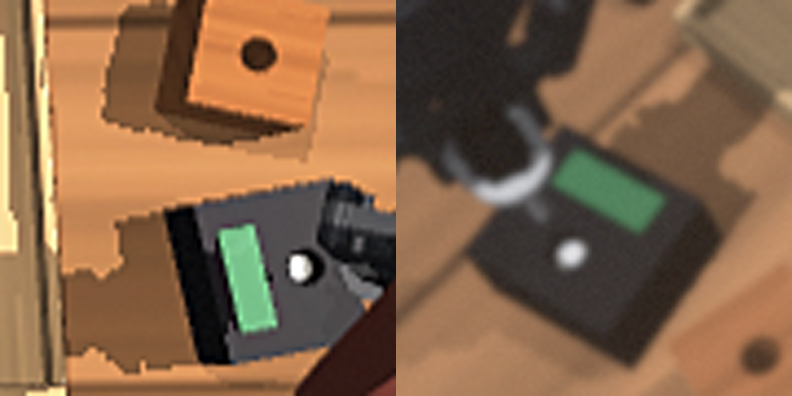

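Request:
arm_command:
  rows: "0 0 -20 0 0 0;0 0 -38 0 0 0;0 0 -44 0 0 0;0 0 -47 0 0 0;0 0 -49 0 0 0;0 0 -50 0 0 0;0 0 -51 0 0 0;0 0 -51 0 0 0;0 0 -51 0 0 0"

```text
t: 6.68
tool_pos: [0.4545, -0.4101, 0.1777]
tool_rot: [0.426, 3.11, -0.007]
contact_force: [-0.9, 1.9, 2.6]
opening: 0.0212
```

Request:
arm_command:
  rows: "0 0 -1 0 0 0;0 0 -2 0 0 0;0 0 -3 0 0 0;0 0 -4 0 0 0;0 0 -4 0 0 0;0 0 -4 0 0 0"

```text
t: 7.42
tool_pos: [0.4551, -0.4105, 0.1768]
tool_rot: [0.426, 3.109, -0.008]
contact_force: [-4.9, 5.5, 16.2]
opening: 0.0216
```

Request:
arm_command:
  rows: "0 0 30 0 0 0;0 0 54 0 0 0;0 0 54 0 0 0;0 0 54 0 0 0"

```text
t: 7.92
tool_pos: [0.4547, -0.4101, 0.229]
tool_rot: [0.426, 3.111, -0.006]
contact_force: [-0.5, 0.3, -1.4]
opening: 0.0209
```

```bash
python3 - <<'E'
from h import *
state()
d=grab('top'); s=grab('scene')
print(tri(ray(d,508.5,241.9),ray(s,191.5,409.3)),onz(d,508.5,241.9,.055),onz(s,191.5,409.3,.055))
a=cv2.resize(d['frame'][230:320,450:540],(396,396),interpolation=cv2.INTER_CUBIC)
b=cv2.resize(s['frame'][330:400,110:180],(396,396),interpolation=cv2.INTER_CUBIC)
cv2.imwrite('pics/g3.png',np.hstack([a,b])[:,:,::-1])
o=monitor.get_obs()['tool_pos']
for X in (o-[0,0,.141],o-[0,0,.093]):print((proj(s,X)-[110,330]+.5)*396/70+[396,0],(proj(d,X)-[450,230]+.5)*4.4)
E
```

```text
t 7.92 tcp [ 0.4547 -0.4101  0.229 ] grasp [ 0.4548 -0.4103  0.175 ] z [ 0.001 -0.004 -1.   ] jawyaw_from_y -15.6 F [-0.5  0.3 -1.4] open 0.0209 q [-0.85  0.08  1.71 -0.    1.35 -2.15]
(array([ 0.55821282, -0.39008546,  0.05733357]), np.float64(0.0009319193122236606)) [ 0.55819656 -0.39125456  0.055     ] [ 0.55764143 -0.38948533  0.055     ]
[550.81512555 255.51652047] [333.90396009 263.59812928]
[505.76771708 191.66385426] [373.68539384 260.3877561 ]
```

View pics/g3.png

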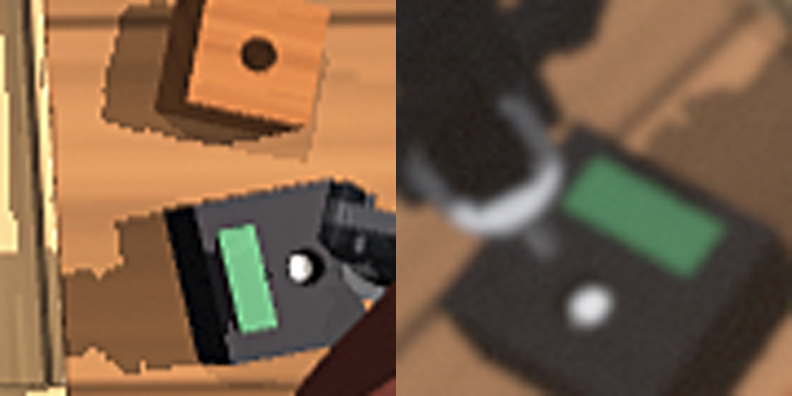

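Request:
arm_command:
  rows: "50 10 0 0 0 0;103 19 0 0 0 0;103 19 0 0 0 0;103 19 0 0 0 0;103 19 0 0 0 0;103 19 -35 0 0 0;103 19 -60 0 0 0;103 19 -74 0 0 0;103 19 -80 0 0 0;103 19 -80 0 0 0;103 19 -80 0 0 0"

```text
t: 9.4
tool_pos: [0.5579, -0.3914, 0.1497]
tool_rot: [0.426, 3.11, -0.006]
contact_force: [0.4, -0.6, -0.7]
opening: 0.0213
```

Request:
arm_command:
  rows: "0 0 0 0 0 0;0 0 0 0 0 0;0 0 0 0 0 0;0 0 0 0 0 0;0 0 0 0 0 0;0 0 0 0 0 0;0 0 40 0 0 0;0 0 100 0 0 0;0 0 150 0 0 0;0 0 150 0 0 0"
  jaw: 1

```text
t: 10.65
tool_pos: [0.5596, -0.3928, 0.3072]
tool_rot: [0.425, 3.1, -0.016]
contact_force: [0.3, 0.1, 0.3]
opening: 0.0854
```

```bash
cat >> h.py <<'E'
def rails(d=None,zt=.032,roi=(110,200,260,310)):
    d=d or grab('top'); im=d['frame'][:,:,::-1]; hsv=cv2.cvtColor(np.ascontiguousarray(im),cv2.COLOR_BGR2HSV)
    m=((hsv[:,:,0]>14)&(hsv[:,:,0]<28)&(hsv[:,:,1]>60)&(hsv[:,:,1]<150)&(hsv[:,:,2]>190)).astype(np.uint8)*255
    k=np.zeros_like(m); x0,y0,x1,y1=roi; k[y0:y1,x0:x1]=255; m&=k
    for c in cv2.findContours(m,cv2.RETR_EXTERNAL,cv2.CHAIN_APPROX_NONE)[0]:
        if cv2.contourArea(c)<60: continue
        w=np.array([onz(d,*p[0],zt)[:2] for p in c],np.float32)
        (cx,cy),(a,b),ang=cv2.minAreaRect(w); ang=np.radians(ang if a>b else ang+90)
        ax=np.array([np.cos(ang),np.sin(ang)])
        # tenon end: narrower third
        s=(w-[cx,cy])@ax; q=np.abs((w-[cx,cy])@[-ax[1],ax[0]])
        if q[s>.034].max()>q[s<-.034].max(): ax=-ax; s=-s
        body=np.array([cx,cy])+ax*s.min(); c0=body+ax*.0442
        print('px',c[:,0].mean(0).round(),'LW',round(max(a,b),4),round(min(a,b),4),'c',c0.round(4),'grip',(c0-.008*ax).round(4),'tenon dir deg',round(np.degrees(np.arctan2(ax[1],ax[0])),1))
E
python3 - <<'E'
from h import *
state(); rails()
E
```

```text
t 10.65 tcp [ 0.5596 -0.3928  0.3072] grasp [ 0.5602 -0.3934  0.2532] z [ 0.011 -0.012 -1.   ] jawyaw_from_y -15.6 F [0.3 0.1 0.3] open 0.0854 q [-0.72  0.18  1.47 -0.    1.48 -2.02]
px [145. 283.] LW 0.0855 0.0304 c [0.4796 0.4134] grip [0.4791 0.4054] tenon dir deg 86.9
px [194. 276.] LW 0.0865 0.0308 c [0.4923 0.3014] grip [0.4893 0.294 ] tenon dir deg 67.9
px [195. 234.] LW 0.0867 0.0314 c [0.5875 0.3006] grip [0.5886 0.2927] tenon dir deg 98.3
```

Request:
arm_command:
  rows: "-71 687 -20 0 0 -96;-71 687 -20 0 0 -96;-71 687 -20 0 0 -96;-71 687 -20 0 0 -96;-71 687 -20 0 0 -96;-71 687 -20 0 0 -96;-71 687 -20 0 0 -96;-71 687 -20 0 0 -96;-71 687 -20 0 0 -96;-71 687 -20 0 0 -96;-71 687 -20 0 0 -96;-71 687 -20 0 0 -96"
  jaw: 0.6

```text
t: 12.2
tool_pos: [0.486, 0.2973, 0.2805]
tool_rot: [-2.595, -1.768, 0.023]
contact_force: [0.3, 0.4, 0.1]
opening: 0.0516
```

```bash
python3 - <<'E'
from h import *
state()
s=grab('scene','s2.png'); d=grab('top')
a=cv2.resize(d['frame'][215:310,450:545],(396,396),interpolation=cv2.INTER_CUBIC)
b=cv2.resize(s['frame'][340:450,110:220],(396,396),interpolation=cv2.INTER_CUBIC)
cv2.imwrite('pics/g4.png',np.hstack([a,b])[:,:,::-1])
E
```

```text
t 12.2 tcp [0.486  0.2973 0.2805] grasp [0.4853 0.2969 0.2266] z [-0.013 -0.007 -1.   ] jawyaw_from_y -111.5 F [0.3 0.4 0.1] open 0.0516 q [ 0.42 -0.06  1.76 -0.    1.45  0.79]
```

View pics/g4.png

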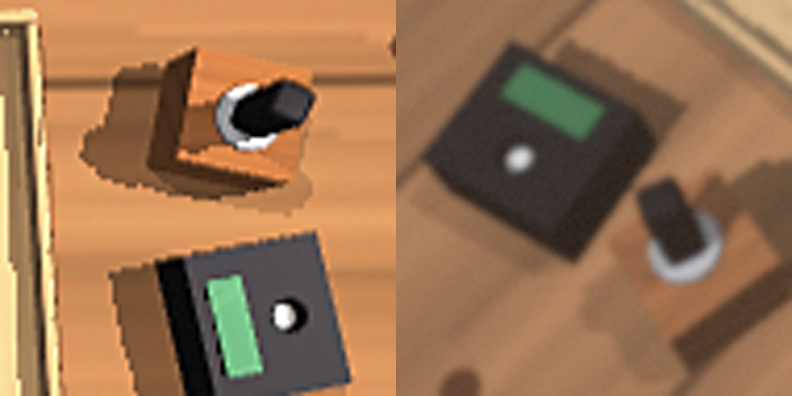

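The stylus is back in the holder with its collar down. Next I'll pick the middle rail (B).

Request:
arm_command:
  rows: "3 -3 -60 0.4 -0.7 0;3 -3 -110 0.4 -0.7 0;3 -3 -150 0.4 -0.7 0;3 -3 -180 0.4 -0.7 0;3 -3 -199 0.4 -0.7 0;3 -3 -199 0.4 -0.7 0;3 -3 -199 0.4 -0.7 0"

```text
t: 13.18
tool_pos: [0.4899, 0.2945, 0.0827]
tool_rot: [-2.595, -1.771, -0.002]
contact_force: [0.7, -0.6, 0.3]
opening: 0.0514
```

Request:
arm_command:
  rows: "0 0 0 0 0 0;0 0 0 0 0 0;0 0 0 0 0 0;0 0 0 0 0 0;0 0 0 0 0 0;0 0 0 0 0 0"
  jaw: 0
  squeeze: 50

```text
t: 13.92
tool_pos: [0.4912, 0.2951, 0.0847]
tool_rot: [2.594, 1.771, 0.008]
contact_force: [0.3, -0.2, 5.6]
opening: 0.0307
```

Request:
arm_command:
  rows: "0 0 60 0 0 0;0 0 80 0 0 0;0 0 100 0 0 0;0 0 100 0 0 0;0 0 100 0 0 0"

```text
t: 14.55
tool_pos: [0.4903, 0.2947, 0.183]
tool_rot: [2.595, 1.771, 0.003]
contact_force: [0.4, -0.3, -1.0]
opening: 0.0311
```

```bash
python3 - <<'E'
from h import *
state()
E
```

```text
t 14.55 tcp [0.4903 0.2947 0.183 ] grasp [0.4904 0.2947 0.129 ] z [ 0.002  0.001 -1.   ] jawyaw_from_y -111.4 F [ 0.4 -0.3 -1. ] open 0.0311 q [0.41 0.03 1.84 0.   1.26 0.78]
```

Request:
arm_command:
  rows: "4 -60 20 0 0 -10;4 -120 20 0 0 -20;4 -180 20 0 0 -31;4 -249 20 0 0 -42;4 -249 20 0 0 -53;4 -249 20 0 0 -63;4 -249 20 0 0 -70.7;4 -249 20 0 0 -70.7;4 -249 0 0 0 -70.7;4 -249 -40 0 0 -70.7;4 -249 -40 0 0 -70.7;4 -249 -40 0 0 -70.7"

```text
t: 16.05
tool_pos: [0.4946, 0.0458, 0.1435]
tool_rot: [3.14, -0.055, 0.003]
contact_force: [-0.0, 0.1, -0.5]
opening: 0.0311
```

```bash
python3 - <<'E'
from h import *
state()
E
```

```text
t 16.05 tcp [0.4946 0.0458 0.1435] grasp [0.4947 0.0457 0.0895] z [ 0.002 -0.001 -1.   ] jawyaw_from_y 178.0 F [-0.   0.1 -0.5] open 0.0311 q [-0.06 -0.1   2.04 -0.    1.19  1.55]
```

Request:
arm_command:
  rows: "0 0 -25 0 0 0;0 0 -40 0 0 0;0 0 -46 0 0 0;0 0 -47 0 0 0;0 0 -47 0 0 0;0 0 -47 0 0 0"

```text
t: 16.8
tool_pos: [0.495, 0.0457, 0.0971]
tool_rot: [3.14, -0.055, 0.005]
contact_force: [0.8, -0.1, -1.4]
opening: 0.0309
```

```bash
python3 - <<'E'
from h import *
state()
s=grab('scene'); d=grab('top')
b=cv2.resize(s['frame'][160:330,240:450],(750,607),interpolation=cv2.INTER_CUBIC)[:600]
cv2.imwrite('pics/g5.png',b[:,:,::-1])
E
```

```text
t 16.8 tcp [0.495  0.0457 0.0971] grasp [0.4952 0.0457 0.0431] z [ 0.003 -0.001 -1.   ] jawyaw_from_y 178.0 F [ 0.8 -0.1 -1.4] open 0.0309 q [-0.06 -0.02  2.06 -0.    1.1   1.55]
```

View pics/g5.png

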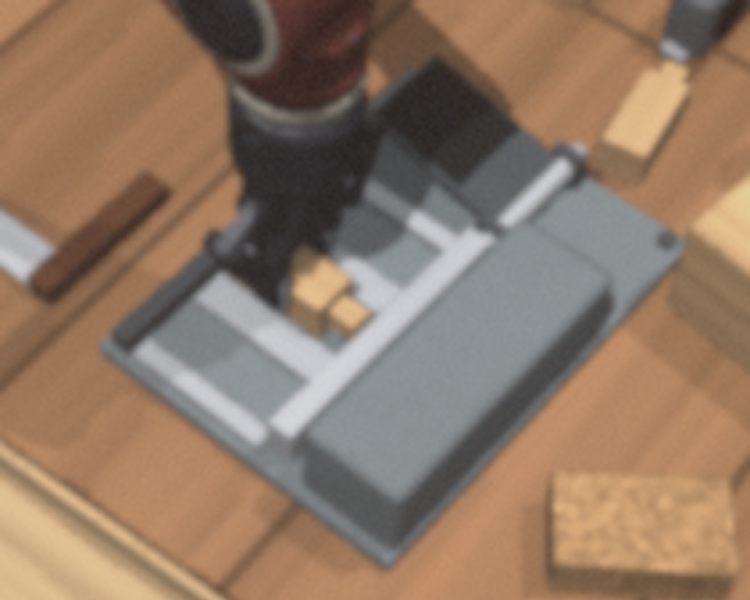

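The rail sits down in the middle lane with its tenon toward the bar. I'll lower it 2 mm more, open only partly, and rise.

Request:
arm_command:
  rows: "0 0 -2 0 0 0;0 0 -2 0 0 0"

```text
t: 17.15
tool_pos: [0.4951, 0.0457, 0.0967]
tool_rot: [3.14, -0.055, 0.002]
contact_force: [-7.3, 0.3, 11.6]
opening: 0.0311
```

Request:
arm_command:
  rows: "0 0 0 0 0 0;0 0 0 0 0 0;0 0 0 0 0 0;0 0 0 0 0 0;0 0 30 0 0 0;0 0 80 0 0 0;0 0 120 0 0 0;0 180 120 0 0 40;0 240 120 0 0 60;0 300 120 0 0 80;0 330 120 0 0 90;0 330 120 0 0 90"
  jaw: 0.55

```text
t: 18.65
tool_pos: [0.4948, 0.3603, 0.2166]
tool_rot: [2.822, 1.379, 0.003]
contact_force: [1.6, -1.2, -0.1]
opening: 0.0473
```

```bash
python3 - <<'E'
from h import *
state(); d=grab('top'); rails(d); rails(d,.044,(260,220,360,310))
E
```

```text
t 18.65 tcp [0.4948 0.3603 0.2166] grasp [0.4949 0.3603 0.1626] z [ 0.002  0.    -1.   ] jawyaw_from_y -127.9 F [ 1.6 -1.2 -0.1] open 0.0473 q [ 0.51  0.09  1.72 -0.    1.33  1.17]Traceback (most recent call last):
  File "<stdin>", line 2, in <module>
  File "h.py", line 37, in rails
    if q[s>.034].max()>q[s<-.034].max(): ax=-ax; s=-s
       ~~~~~~~~~~~~~^^
    return umr_maximum(a, axis, None, out, keepdims, initial, where)
ValueError: zero-size array to reduction operation maximum which has no identity
```

```bash
sed -i 's/        # tenon end.*/        if max(a,b)<.075: print("partial",cx,cy,a,b); continue/; ' h.py
sed -i 's/^        s=(w-\[cx,cy\])@ax; q/        s=(w-[cx,cy])@ax; q/' h.py
python3 - <<'E'
from h import *
d=grab('top'); rails(d); print('lanes');rails(d,.044,(260,220,360,310))
E
```

```text
partial 0.47887375950813293 0.39890289306640625 0.05927624925971031 0.030057793483138084
px [194. 234.] LW 0.0865 0.0312 c [0.5874 0.3007] grip [0.5886 0.2928] tenon dir deg 98.8
lanes
px [307. 271.] LW 0.0881 0.0307 c [0.5033 0.0463] grip [0.4953 0.0463] tenon dir deg -0.4
```

Request:
arm_command:
  rows: "94 -67 0 0 0 10;94 -67 0 0 0 20;94 -67 0 0 0 30;94 -67 0 0 0 40;94 -67 0 0 0 47;94 -67 0 0 0 47;94 -67 -50 0 0 47;94 -67 -90 0 0 47;94 -67 -115 0 0 47;94 -67 -134 0 0 47;94 -67 -134 0 0 47;94 -67 -134 0 0 47"
  jaw: 0.6

```text
t: 20.25
tool_pos: [0.589, 0.2964, 0.0838]
tool_rot: [-2.037, -2.391, -0.006]
contact_force: [0.6, 0.1, 0.0]
opening: 0.0513
```

Request:
arm_command:
  rows: "0 0 0 0 0 0;0 0 0 0 0 0;0 0 0 0 0 0;0 0 0 0 0 0;0 0 0 0 0 0;0 0 0 0 0 0"
  jaw: 0

```text
t: 21.0
tool_pos: [0.5903, 0.2969, 0.0859]
tool_rot: [2.037, 2.391, 0.011]
contact_force: [0.6, 0.3, 6.6]
opening: 0.0311
```

Request:
arm_command:
  rows: "0 0 60 0 0 0;0 0 80 0 0 0;0 0 110 0 0 0;0 0 110 0 0 0;0 0 110 0 0 0"

```text
t: 21.62
tool_pos: [0.5895, 0.2966, 0.1941]
tool_rot: [-2.037, -2.391, -0.007]
contact_force: [0.1, 0.3, -1.5]
opening: 0.0311
```

```bash
python3 - <<'E'
from h import *
state()
E
```

```text
t 21.62 tcp [0.5895 0.2966 0.1941] grasp [0.5897 0.2968 0.1401] z [ 0.003  0.004 -1.   ] jawyaw_from_y -80.9 F [ 0.1  0.3 -1.5] open 0.0311 q [0.35 0.22 1.62 0.   1.3  0.19]
```

Request:
arm_command:
  rows: "-96 -315 15 0 0 -10;-96 -315 15 0 0 -20;-96 -315 15 0 0 -31;-96 -315 15 0 0 -42;-96 -315 15 0 0 -52;-96 -315 15 0 0 -63;-96 -315 15 0 0 -73;-96 -315 15 0 0 -84;-96 -315 15 0 0 -94;-96 -315 0 0 0 -101;-96 -315 -40 0 0 -101;-96 -315 -50 0 0 -101"

```text
t: 23.12
tool_pos: [0.4905, -0.0179, 0.1393]
tool_rot: [3.139, -0.051, -0.009]
contact_force: [-0.5, 0.5, -1.3]
opening: 0.0308
```

```bash
python3 - <<'E'
from h import *
state()
E
```

```text
t 23.12 tcp [ 0.4905 -0.0179  0.1393] grasp [ 0.4902 -0.018   0.0853] z [-0.006 -0.002 -1.   ] jawyaw_from_y 178.1 F [-0.5  0.5 -1.3] open 0.0308 q [-0.19 -0.1   2.06 -0.    1.19  1.42]
```

Request:
arm_command:
  rows: "2 -1 -25 0 0 0;2 -1 -37 0 0 0;2 -1 -42 0 0 0;2 -1 -44 0 0 0;2 -1 -44 0 0 0"

```text
t: 23.75
tool_pos: [0.4934, -0.019, 0.098]
tool_rot: [3.139, -0.051, -0.008]
contact_force: [-6.1, 0.3, 10.0]
opening: 0.031
```

Request:
arm_command:
  rows: "0 0 0 0 0 0;0 0 0 0 0 0;0 0 0 0 0 0;0 0 0 0 0 0;0 0 30 0 0 0;0 0 80 0 0 0;0 0 120 0 0 0;0 60 120 0 0 0;0 120 120 0 0 0;0 120 120 0 0 0"
  jaw: 0.55

```text
t: 25.0
tool_pos: [0.4929, 0.1041, 0.2179]
tool_rot: [3.14, -0.042, -0.008]
contact_force: [-0.5, -0.4, -0.2]
opening: 0.0473
```

```bash
python3 - <<'E'
from h import *
state(); d=grab('top'); rails(d); print('lanes');rails(d,.044,(260,220,360,310))
E
```

```text
t 25.0 tcp [0.4929 0.1041 0.2179] grasp [0.4927 0.1041 0.1639] z [-0.005 -0.001 -1.   ] jawyaw_from_y 178.5 F [-0.5 -0.4 -0.2] open 0.0473 q [ 0.06 -0.17  1.97 -0.    1.34  1.66]
px [146. 282.] LW 0.0844 0.0304 c [0.4796 0.4145] grip [0.4792 0.4066] tenon dir deg 86.9
lanes
px [337. 273.] LW 0.0896 0.0307 c [ 0.4967 -0.0198] grip [ 0.4888 -0.0192] tenon dir deg -4.2
px [308. 271.] LW 0.0881 0.0307 c [0.5033 0.0463] grip [0.4953 0.0463] tenon dir deg -0.4
```

Request:
arm_command:
  rows: "-14 301 0 0 0 10;-14 301 0 0 0 20;-14 301 0 0 0 31;-14 301 0 0 0 42;-14 301 0 0 0 52;-14 301 0 0 0 63;-14 301 0 0 0 73;-14 301 0 0 0 84;-14 301 0 0 0 88.4;-14 301 0 0 0 88.4;-14 301 -30 0 0 88.4;-14 301 -30 0 0 88.4"
  jaw: 0.6

```text
t: 26.55
tool_pos: [0.4781, 0.4019, 0.1847]
tool_rot: [2.282, 2.152, -0.013]
contact_force: [-0.2, -0.5, 0.4]
opening: 0.0514
```

```bash
python3 - <<'E'
from h import *
state()
E
```

```text
t 26.55 tcp [0.4781 0.4019 0.1847] grasp [0.478  0.4014 0.1307] z [-0.003 -0.009 -1.   ] jawyaw_from_y -93.4 F [-0.2 -0.5  0.4] open 0.0514 q [ 0.58  0.15  1.71 -0.01  1.28  0.64]
```

Request:
arm_command:
  rows: "1 3 -50 0.5 0 0;1 3 -85 0.5 0 0;1 3 -102 0.5 0 0;1 3 -102 0.5 0 0;1 3 -102 0.5 0 0"

```text
t: 27.18
tool_pos: [0.4803, 0.4056, 0.0849]
tool_rot: [-2.285, -2.154, -0.002]
contact_force: [0.4, -0.4, 0.6]
opening: 0.0509
```

Request:
arm_command:
  rows: "0 0 0 0 0 0;0 0 0 0 0 0;0 0 0 0 0 0;0 0 0 0 0 0;0 0 0 0 0 0;0 0 0 0 0 0"
  jaw: 0

```text
t: 27.92
tool_pos: [0.4816, 0.4065, 0.0874]
tool_rot: [-2.285, -2.155, -0.008]
contact_force: [0.4, 0.2, 5.3]
opening: 0.0309
```

Request:
arm_command:
  rows: "0 0 60 0 0 0;0 0 80 0 0 0;0 0 110 0 0 0;0 0 110 0 0 0;0 0 110 0 0 0"

```text
t: 28.55
tool_pos: [0.481, 0.4061, 0.1957]
tool_rot: [-2.285, -2.155, -0.005]
contact_force: [-0.5, -0.2, -1.3]
opening: 0.0306
```

```bash
python3 - <<'E'
from h import *
state()
E
```

```text
t 28.55 tcp [0.481  0.4061 0.1957] grasp [0.4811 0.4062 0.1417] z [ 0.002  0.003 -1.   ] jawyaw_from_y -93.4 F [-0.5 -0.2 -1.3] open 0.0306 q [0.58 0.15 1.7  0.   1.29 0.64]
```

Request:
arm_command:
  rows: "14 -297 20 0 0 -10;14 -297 20 0 0 -20;14 -297 20 0 0 -31;14 -297 20 0 0 -42;14 -297 20 0 0 -52;14 -297 20 0 0 -63;14 -297 20 0 0 -73;14 -297 20 0 0 -84;14 -297 20 0 0 -88.7;14 -297 20 0 0 -88.7;14 -297 -20 0 0 -88.7;14 -297 -50 0 0 -88.7"

```text
t: 30.05
tool_pos: [0.4941, 0.109, 0.1434]
tool_rot: [3.139, -0.054, 0.001]
contact_force: [0.2, -0.1, -1.4]
opening: 0.0308
```

```bash
python3 - <<'E'
from h import *
state()
E
```

```text
t 30.05 tcp [0.4941 0.109  0.1434] grasp [0.4942 0.1089 0.0894] z [ 0.001 -0.002 -1.   ] jawyaw_from_y 178.0 F [ 0.2 -0.1 -1.4] open 0.0308 q [ 0.07 -0.07  2.02 -0.    1.19  1.68]
```

Request:
arm_command:
  rows: "1 0 -25 0 0 0;1 0 -38 0 0 0;1 0 -44 0 0 0;1 0 -47 0 0 0;1 0 -47 0 0 0"

```text
t: 30.68
tool_pos: [0.4959, 0.1092, 0.0993]
tool_rot: [3.139, -0.053, 0.001]
contact_force: [-7.1, -0.4, 12.1]
opening: 0.0306
```

Request:
arm_command:
  rows: "0 0 0 0 0 0;0 0 0 0 0 0;0 0 0 0 0 0;0 0 0 0 0 0;0 0 30 0 0 0;0 0 80 0 0 0;0 0 110 0 0 0;0 80 110 0 0 0;0 80 110 0 0 0;0 80 110 0 0 0"
  jaw: 0.55

```text
t: 31.92
tool_pos: [0.4956, 0.1899, 0.2087]
tool_rot: [3.139, -0.049, -0.0]
contact_force: [0.8, -0.7, -0.5]
opening: 0.0469
```

```bash
python3 - <<'E'
from h import *
state(); d=grab('top'); rails(d); print('lanes');rails(d,.044,(255,220,360,310))
s=grab('scene')
a=cv2.resize(d['frame'][195:312,215:365],(390,304),interpolation=cv2.INTER_CUBIC)
b=cv2.resize(s['frame'][160:320,260:460],(390,304),interpolation=cv2.INTER_CUBIC)
cv2.imwrite('pics/g6.png',np.hstack([a,b])[:,:,::-1])
E
```

```text
t 31.93 tcp [0.4956 0.1899 0.2087] grasp [0.4955 0.1897 0.1547] z [-0.    -0.003 -1.   ] jawyaw_from_y 178.2 F [ 0.8 -0.7 -0.5] open 0.0469 q [ 0.23 -0.09  1.92 -0.    1.32  1.83]
lanes
px [337. 273.] LW 0.0896 0.0307 c [ 0.4967 -0.0198] grip [ 0.4888 -0.0192] tenon dir deg -4.2
px [307. 271.] LW 0.0881 0.0307 c [0.5033 0.0463] grip [0.4953 0.0463] tenon dir deg -0.4
px [279. 271.] LW 0.0882 0.0309 c [0.5039 0.1081] grip [0.4959 0.1082] tenon dir deg -0.7
```

View pics/g6.png

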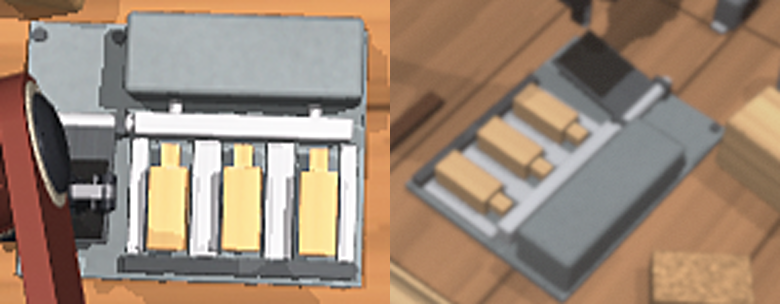

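Request:
arm_command:
  rows: "-5 0 0 0 0 0;-5 0 0 0 0 0;-5 0 0 0 0 0;-5 0 -30 0 0 0;-5 0 -50 0 0 0;-5 0 -60 0 0 0;-5 0 -66 0 0 0;-5 0 -69 0 0 0;-5 0 -72 0 0 0;-5 0 -72 0 0 0"
  jaw: 0

```text
t: 33.28
tool_pos: [0.4908, 0.1887, 0.1368]
tool_rot: [3.138, -0.053, -0.0]
contact_force: [-0.2, -0.6, 0.7]
opening: 0.0002
```

Request:
arm_command:
  rows: "0 1 -3 0 0 0;0 1 -6 0 0 0;0 1 -9 0 0 0;0 1 -12 0 0 0;0 1 -15 0 0 0;0 1 -15 0 0 0"

```text
t: 34.02
tool_pos: [0.4909, 0.1897, 0.1221]
tool_rot: [3.139, -0.053, -0.0]
contact_force: [-2.3, 0.1, 5.2]
opening: 0.0002
```

Request:
arm_command:
  rows: "0 0 -3 0 0 0;0 0 -6 0 0 0;0 0 -9 0 0 0;0 0 -12 0 0 0;0 0 -12 0 0 0"

```text
t: 34.65
tool_pos: [0.4902, 0.19, 0.1106]
tool_rot: [3.139, -0.053, -0.005]
contact_force: [-5.9, 0.5, 9.4]
opening: 0.0002
```

Request:
arm_command:
  rows: "0 0 -2 0 0 0;0 0 -4 0 0 0;0 0 -6 0 0 0;0 0 -7 0 0 0;0 0 -8 0 0 0;0 0 -8 0 0 0;0 0 -8 0 0 0;0 0 -8 0 0 0"

```text
t: 35.65
tool_pos: [0.49, 0.1901, 0.1059]
tool_rot: [3.138, -0.052, -0.011]
contact_force: [-14.8, -3.9, 26.3]
opening: 0.0002
```

Request:
arm_command:
  rows: "0 0 -1 0 0 0;0 0 -1 0 0 0;0 0 -1 0 0 0"

```text
t: 36.02
tool_pos: [0.4901, 0.1901, 0.1063]
tool_rot: [3.137, -0.052, -0.012]
contact_force: [-5.7, -1.0, 10.2]
opening: -0.0001
```

```bash
python3 - <<'E'
from h import *
state(); d=grab('top'); rails(d,.044,(255,220,360,310))
s=grab('scene')
a=cv2.resize(d['frame'][195:312,215:365],(390,304),interpolation=cv2.INTER_CUBIC)
b=cv2.resize(s['frame'][160:320,260:460],(390,304),interpolation=cv2.INTER_CUBIC)
cv2.imwrite('pics/g7.png',np.hstack([a,b])[:,:,::-1])
E
```

```text
t 36.02 tcp [0.4901 0.1901 0.1063] grasp [0.4897 0.1899 0.0523] z [-0.008 -0.004 -1.   ] jawyaw_from_y 178.1 F [-5.7 -1.  10.2] open -0.0001 q [ 0.23  0.03  1.99 -0.    1.13  1.83]
px [337. 274.] LW 0.0878 0.0307 c [ 0.4961 -0.0195] grip [ 0.4881 -0.0194] tenon dir deg -0.8
px [307. 273.] LW 0.0879 0.0307 c [0.499  0.0463] grip [0.491  0.0463] tenon dir deg -0.6
px [279. 272.] LW 0.0881 0.0311 c [0.5017 0.1086] grip [0.4937 0.1088] tenon dir deg -2.1
```

View pics/g7.png

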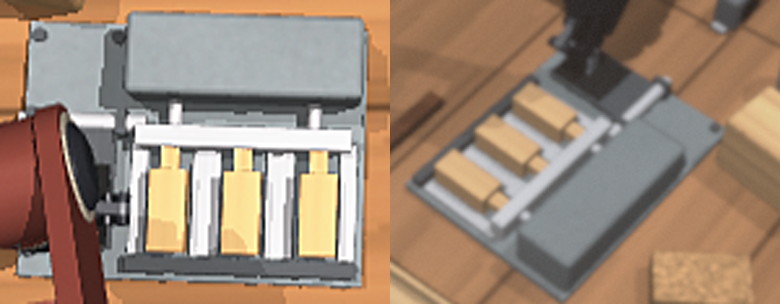

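The stamp bar has moved onto the fence side with all three rails flat in their lanes. I'll release the paddle and move the rails to the tray, starting with lane 2.

Request:
arm_command:
  rows: "0 0 20 0 0 0;0 0 60 0 0 0;0 0 100 0 0 0;3 -81 100 0 0 0;3 -81 100 0 0 0;3 -81 100 0 0 0;3 -81 100 0 0 0"
  jaw: 0.5

```text
t: 37.0
tool_pos: [0.4928, 0.1097, 0.2055]
tool_rot: [3.138, -0.051, -0.014]
contact_force: [-0.0, 1.3, 0.2]
opening: 0.0424
```

```bash
python3 - <<'E'
from h import *
state()
E
```

```text
t 37.0 tcp [0.4928 0.1097 0.2055] grasp [0.4923 0.1095 0.1515] z [-0.009 -0.003 -1.   ] jawyaw_from_y 178.1 F [-0.   1.3  0.2] open 0.0424 q [ 0.07 -0.15  1.98 -0.    1.32  1.68]
```

Request:
arm_command:
  rows: "1 -1 -55 0.2 -0.5 0;1 -1 -85 0.2 -0.5 0;1 -1 -107 0.2 -0.5 0;1 -1 -107 0.2 -0.5 0;1 -1 -107 0.2 -0.5 0"

```text
t: 37.62
tool_pos: [0.4944, 0.1094, 0.0993]
tool_rot: [-3.141, 0.05, -0.002]
contact_force: [0.6, -1.0, 0.7]
opening: 0.0428
```

Request:
arm_command:
  rows: "0 0 0 0 0 0;0 0 0 0 0 0;0 0 0 0 0 0;0 0 0 0 0 0;0 0 0 0 0 0;0 0 0 0 0 0"
  jaw: 0

```text
t: 38.38
tool_pos: [0.4953, 0.1096, 0.1006]
tool_rot: [-3.14, 0.05, -0.005]
contact_force: [-0.6, 1.8, 6.1]
opening: 0.0307
```

Request:
arm_command:
  rows: "0 0 60 0 0 0;0 0 80 0 0 0;0 0 100 0 0 0;0 0 100 0 0 0;0 0 100 0 0 0"

```text
t: 39.0
tool_pos: [0.4946, 0.1094, 0.1993]
tool_rot: [-3.14, 0.05, -0.002]
contact_force: [0.2, -0.2, -1.1]
opening: 0.0306
```

```bash
python3 - <<'E'
from h import *
state()
E
```

```text
t 39.0 tcp [0.4946 0.1094 0.1993] grasp [0.4947 0.1095 0.1453] z [ 0.001  0.001 -1.   ] jawyaw_from_y 178.2 F [ 0.2 -0.2 -1.1] open 0.0306 q [ 0.07 -0.15  1.98  0.    1.3   1.67]
```

Request:
arm_command:
  rows: "73 -336 10 0 0 10;73 -336 10 0 0 20;73 -336 10 0 0 31;73 -336 10 0 0 42;73 -336 10 0 0 52;73 -336 10 0 0 63;73 -336 10 0 0 73;73 -336 10 0 0 84;73 -336 10 0 0 93;73 -336 10 0 0 93;73 -336 -20 0 0 93;73 -336 -50 0 0 93"

```text
t: 40.5
tool_pos: [0.5675, -0.2264, 0.1481]
tool_rot: [-2.201, -2.239, -0.0]
contact_force: [-0.4, 0.3, -0.6]
opening: 0.0308
```

```bash
python3 - <<'E'
from h import *
state()
E
```

```text
t 40.5 tcp [ 0.5675 -0.2264  0.1481] grasp [ 0.5674 -0.2263  0.0941] z [-0.001  0.001 -1.   ] jawyaw_from_y -89.0 F [-0.4  0.3 -0.6] open 0.0308 q [-0.5   0.16  1.77  0.    1.21 -0.52]
```

Request:
arm_command:
  rows: "0 0 -25 0 0 0;0 0 -42 0 0 0;0 0 -50 0 0 0;0 0 -52 0 0 0;0 0 -52 0 0 0"

```text
t: 41.12
tool_pos: [0.568, -0.2267, 0.097]
tool_rot: [2.203, 2.24, 0.001]
contact_force: [0.3, -0.2, -0.8]
opening: 0.0307
```

Request:
arm_command:
  rows: "0 0 0 0 0 0;0 0 0 0 0 0;0 0 0 0 0 0;0 0 40 0 0 0;0 0 90 0 0 0;0 0 110 0 0 0;0 0 110 0 0 0"
  jaw: 0.5

```text
t: 42.0
tool_pos: [0.5688, -0.2272, 0.2088]
tool_rot: [2.2, 2.237, 0.002]
contact_force: [-0.3, -0.3, -1.1]
opening: 0.0429
```

Request:
arm_command:
  rows: "-76 273 0 0 0 -10;-76 273 0 0 0 -20;-76 273 0 0 0 -31;-76 273 0 0 0 -42;-76 273 0 0 0 -52;-76 273 0 0 0 -63;-76 273 0 0 0 -73;-76 273 0 0 0 -84;-76 273 0 0 0 -93;-76 273 0 0 0 -93;-76 273 0 0 0 -93"

```text
t: 43.38
tool_pos: [0.4921, 0.0458, 0.2073]
tool_rot: [3.138, -0.052, -0.006]
contact_force: [0.5, 0.3, -0.8]
opening: 0.0428
```

```bash
python3 - <<'E'
from h import *
state()
E
```

```text
t 43.38 tcp [0.4921 0.0458 0.2073] grasp [0.4919 0.0457 0.1533] z [-0.004 -0.003 -1.   ] jawyaw_from_y 178.1 F [ 0.5  0.3 -0.8] open 0.0428 q [-0.06 -0.18  2.   -0.    1.33  1.55]
```

```bash
python3 - <<'E'
from h import *
d=grab('top'); 
rails(d,.044,(255,220,360,310))
im=d['frame'][:,:,::-1]; cv2.imwrite('pics/g8.png',cv2.resize(im[200:335,215:475],None,fx=3,fy=3,interpolation=cv2.INTER_CUBIC))
E
```

```text
px [339. 275.] LW 0.0871 0.0281 c [ 0.4961 -0.0236] grip [ 0.4882 -0.0225] tenon dir deg -7.8
```

View pics/g8.png

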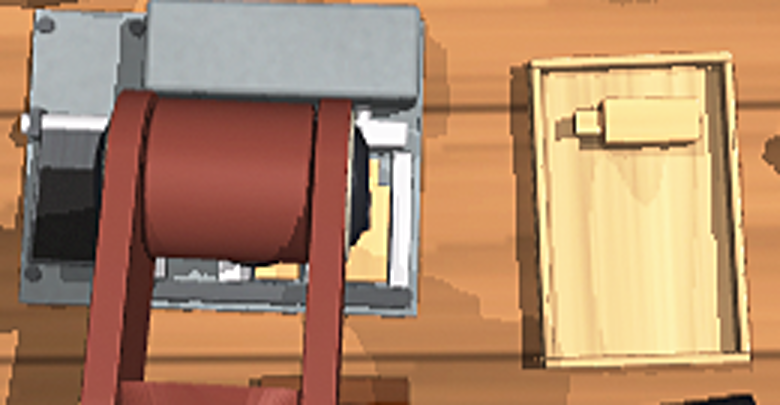

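The first rail lies flat in the tray, at about (640,120) in the crop. Next is lane 1.

Request:
arm_command:
  rows: "-1 0 -55 0 -0.2 0;-1 0 -85 0 -0.2 0;-1 0 -108 0 -0.2 0;-1 0 -108 0 -0.2 0;-1 0 -108 0 -0.2 0"

```text
t: 44.05
tool_pos: [0.4919, 0.0458, 0.1006]
tool_rot: [3.138, -0.052, 0.002]
contact_force: [-0.4, 1.6, 0.1]
opening: 0.0426
```

Request:
arm_command:
  rows: "0 0 0 0 0 0;0 0 0 0 0 0;0 0 0 0 0 0;0 0 0 0 0 0;0 0 0 0 0 0;0 0 0 0 0 0"
  jaw: 0

```text
t: 44.8
tool_pos: [0.4929, 0.0457, 0.102]
tool_rot: [3.137, -0.052, 0.006]
contact_force: [-0.2, -0.2, 5.9]
opening: 0.0309
```

Request:
arm_command:
  rows: "0 0 60 0 0 0;0 0 80 0 0 0;0 0 100 0 0 0;0 0 100 0 0 0;0 0 100 0 0 0"

```text
t: 45.42
tool_pos: [0.4923, 0.0458, 0.2007]
tool_rot: [3.138, -0.052, 0.003]
contact_force: [0.3, 0.2, -1.6]
opening: 0.0309
```

Request:
arm_command:
  rows: "10 -273 10 0 0 10;10 -273 10 0 0 20;10 -273 10 0 0 31;10 -273 10 0 0 42;10 -273 10 0 0 52;10 -273 10 0 0 63;10 -273 10 0 0 73;10 -273 10 0 0 84;10 -273 10 0 0 93;10 -273 10 0 0 93;10 -273 -20 0 0 93;10 -273 -50 0 0 93"

```text
t: 46.92
tool_pos: [0.5021, -0.2271, 0.1495]
tool_rot: [2.203, 2.239, 0.006]
contact_force: [-0.1, -0.8, -1.4]
opening: 0.0308
```

```bash
python3 - <<'E'
from h import *
state()
E
```

```text
t 46.92 tcp [ 0.5021 -0.2271  0.1495] grasp [ 0.5023 -0.227   0.0955] z [ 0.003  0.002 -1.   ] jawyaw_from_y -89.1 F [-0.1 -0.8 -1.4] open 0.0308 q [-0.56  0.02  1.91  0.    1.2  -0.58]
```

Request:
arm_command:
  rows: "0 0 -25 0 0 0;0 0 -42 0 0 0;0 0 -50 0 0 0;0 0 -53 0 0 0;0 0 -53 0 0 0"

```text
t: 47.55
tool_pos: [0.5029, -0.2275, 0.0977]
tool_rot: [2.201, 2.237, 0.007]
contact_force: [0.0, -0.4, -1.7]
opening: 0.0309
```

Request:
arm_command:
  rows: "0 0 0 0 0 0;0 0 0 0 0 0;0 0 0 0 0 0;0 0 40 0 0 0;0 0 90 0 0 0;0 0 110 0 0 0;0 0 110 0 0 0"
  jaw: 0.5

```text
t: 48.42
tool_pos: [0.5036, -0.228, 0.2093]
tool_rot: [2.199, 2.234, 0.008]
contact_force: [1.1, -0.9, 0.0]
opening: 0.0429
```

Request:
arm_command:
  rows: "-14 208 0 0 0 -10;-14 208 0 0 0 -20;-14 208 0 0 0 -31;-14 208 0 0 0 -42;-14 208 0 0 0 -52;-14 208 0 0 0 -63;-14 208 0 0 0 -73;-14 208 0 0 0 -84;-14 208 0 0 0 -93;-14 208 0 0 0 -93;-14 208 0 0 0 -93"

```text
t: 49.8
tool_pos: [0.489, -0.0199, 0.2078]
tool_rot: [3.133, -0.053, -0.006]
contact_force: [-0.3, 0.3, -0.7]
opening: 0.0426
```

```bash
python3 - <<'E'
from h import *
state()
E
```

```text
t 49.8 tcp [ 0.489  -0.0199  0.2078] grasp [ 0.4888 -0.0203  0.1539] z [-0.004 -0.008 -1.   ] jawyaw_from_y 178.0 F [-0.3  0.3 -0.7] open 0.0426 q [-0.19 -0.2   2.01 -0.01  1.33  1.42]
```

Request:
arm_command:
  rows: "0 1 -55 0.5 -0.2 0;0 1 -85 0.5 -0.2 0;0 1 -109 0.5 -0.2 0;0 1 -109 0.5 -0.2 0;0 1 -109 0.5 -0.2 0"

```text
t: 50.42
tool_pos: [0.4895, -0.019, 0.0997]
tool_rot: [-3.14, 0.052, -0.001]
contact_force: [0.4, -0.8, 0.4]
opening: 0.0428
```

Request:
arm_command:
  rows: "0 0 0 0 0 0;0 0 0 0 0 0;0 0 0 0 0 0;0 0 0 0 0 0;0 0 0 0 0 0;0 0 0 0 0 0"
  jaw: 0

```text
t: 51.18
tool_pos: [0.4905, -0.0192, 0.101]
tool_rot: [-3.141, 0.052, -0.004]
contact_force: [-0.5, -0.1, 6.1]
opening: 0.0306
```

Request:
arm_command:
  rows: "0 0 60 0 0 0;0 0 80 0 0 0;0 0 100 0 0 0;0 0 100 0 0 0;0 0 100 0 0 0"

```text
t: 51.8
tool_pos: [0.4898, -0.0191, 0.1997]
tool_rot: [-3.14, 0.052, -0.002]
contact_force: [0.2, 0.4, -2.3]
opening: 0.0305
```

To the tray's near slot at (.438, -.227).

Request:
arm_command:
  rows: "-52 -208 10 0 0 10;-52 -208 10 0 0 20;-52 -208 10 0 0 31;-52 -208 10 0 0 42;-52 -208 10 0 0 52;-52 -208 10 0 0 63;-52 -208 10 0 0 73;-52 -208 10 0 0 84;-52 -208 10 0 0 93;-52 -208 10 0 0 93;-52 -208 -20 0 0 93;-52 -208 -50 0 0 93"

```text
t: 53.3
tool_pos: [0.4377, -0.227, 0.1486]
tool_rot: [-2.202, -2.239, -0.0]
contact_force: [0.6, 0.1, -0.7]
opening: 0.031
```

```bash
python3 - <<'E'
from h import *
state()
E
```

```text
t 53.3 tcp [ 0.4377 -0.227   0.1486] grasp [ 0.4377 -0.2269  0.0946] z [-0.001  0.001 -1.   ] jawyaw_from_y -89.1 F [ 0.6  0.1 -0.7] open 0.031 q [-0.63 -0.11  2.05  0.    1.21 -0.65]
```

Request:
arm_command:
  rows: "0 0 -25 0 0 0;0 0 -42 0 0 0;0 0 -50 0 0 0;0 0 -53 0 0 0;0 0 -53 0 0 0"

```text
t: 53.92
tool_pos: [0.4385, -0.2275, 0.0968]
tool_rot: [2.203, 2.239, 0.001]
contact_force: [-0.2, -0.9, -0.3]
opening: 0.031
```

Request:
arm_command:
  rows: "0 0 0 0 0 0;0 0 0 0 0 0;0 0 0 0 0 0;0 0 40 0 0 0;0 0 90 0 0 0;0 0 150 0 0 0;0 0 200 0 0 0;0 60 200 0 0 0;0 120 200 0 0 0;0 230 200 0 0 0;0 230 200 0 0 0;0 230 200 0 0 0"
  jaw: 0.5

```text
t: 55.42
tool_pos: [0.4382, 0.005, 0.2968]
tool_rot: [2.197, 2.244, 0.001]
contact_force: [0.7, 0.0, 0.8]
opening: 0.0427
```

```bash
python3 - <<'E'
from h import *
state(); d=grab('top'); s=grab('scene')
a=cv2.resize(d['frame'][140:330,110:550],(790,341),interpolation=cv2.INTER_CUBIC)
b=cv2.resize(s['frame'][170:430,100:460],(360,260))
b=np.pad(b,((0,0),(0,430),(0,0)))
cv2.imwrite('pics/g9.png',np.vstack([a,b])[:600,:,::-1])
E
```

```text
t 55.42 tcp [0.4382 0.005  0.2968] grasp [0.4382 0.005  0.2428] z [ 0.001  0.    -1.   ] jawyaw_from_y -88.8 F [0.7 0.  0.8] open 0.0427 q [-0.16 -0.42  2.04  0.    1.52 -0.18]
```

View pics/g9.png

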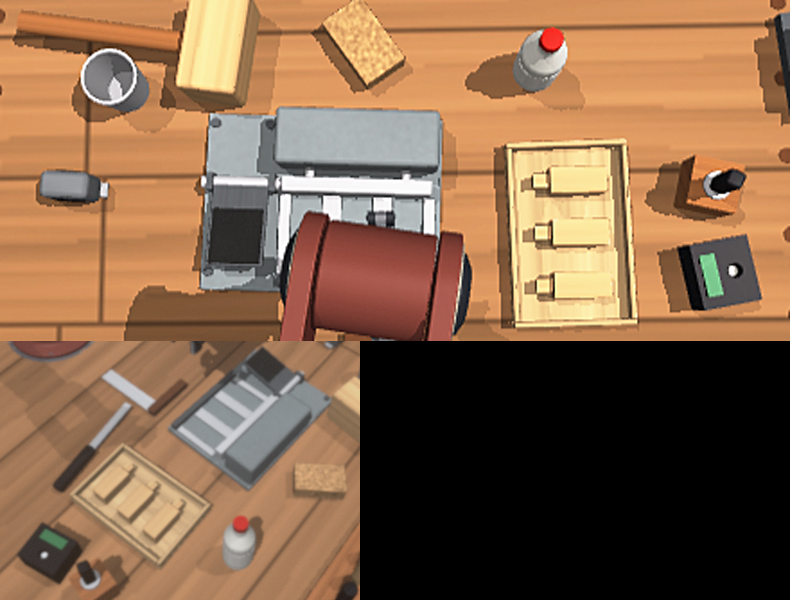

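All three rails lie in the tray, the stylus stands in its holder, the press is empty with its bar back, and the bystanders look untouched. I'm handing in.

```bash
python3 -c "
from station import workorder; print(workorder.finish_job())"
```

```text
the job is handed in; nothing more can be done
None
```

I handed the job in at about 55 s of the 208 s allowed; the station gives no verdict, so what follows is what I measured and saw.

- **Counter zero:** I pushed the button with the stylus tip until the push went rigid, at about 16 N with the tip about 14 mm below the mouth. I had no direct reading of the button's travel, so full depth is inferred from the force and tip height.
- **Stamping:** I laid the three rail pieces present, one to a lane, and pushed the paddle to its stop. The pad point sank about 18 mm and blocked at about 26 N. A picture during the push showed the bar forward and all three rails flat and in line with their lanes.
- **Final check:** The last pictures show:
  - all three rails flat in the tray;
  - the stylus upright in its holder with its collar on the block;
  - the stamp bar back and the paddle up;
  - the bystanders in view where they started;
  - the arm clear of everything.

None of my checks failed or disagreed. The only differences were a few millimetres between where I expected the rails in the lanes and where the camera placed them, which is within the lanes' slack.

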